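# Swap the spent stain-remover tube for the refill

## Task

Take the spent tube (red cap, grey body) out of the wooden rack and lower it into either pocket of the grey returns crate so that it stands upright there. Then take the refill (blue cap, white body) off its orange rest, stand it upright by itself on the bare counter and let go, take it again by its cap, and lower it cap up, fully home, into the hole the spent tube left. Lower the tubes in, do not drop them, and leave the other two tubes, the tin and the dish alone.

Things in the scene. Friction and masses are not known exactly. Their poses are not given: they have to be found in the camera images.
- rack: light wooden tube rack, a block 60 (x) x 190 (y) x 58 mm (z), fixed to the counter; origin at the centre of its underside, z up. Three round blind holes in a row along its y axis, 60 mm apart, each 27 mm in diameter and 50 mm deep (hole floor 8 mm above the counter) with a 2 mm chamfered mouth
- rack_hole0 (a point): centre of the mouth of a rack hole, at the rack's top face; the hole at y = +60 mm in the rack's frame. Which tube stands in which hole varies
- rack_hole1 (a point): centre of the mouth of the middle rack hole
- rack_hole2 (a point): centre of the mouth of the rack hole at y = -60 mm in the rack's frame
- spent: the spent tube, red cap and grey body, standing in one of the rack holes (its top 60 mm shows above the rack): a round tube 24 mm in diameter and 110 mm long, flat foot with a 3 mm bevel (foot face 20 mm across), mass about 60 g; the top 29 mm is the cap, which has the same diameter as the body. Origin at the centre of the foot; its z axis runs along the tube from foot to cap
- yellow_tube: bystander: tube with yellow cap and white body, standing in another rack hole, to be left alone: a round tube 24 mm in diameter and 110 mm long, flat foot with a 3 mm bevel (foot face 20 mm across), mass about 60 g; the top 29 mm is the cap, which has the same diameter as the body. Origin at the centre of the foot; its z axis runs along the tube from foot to cap
- green_tube: bystander: tube with green cap and white body, standing in another rack hole, to be left alone: a round tube 24 mm in diameter and 110 mm long, flat foot with a 3 mm bevel (foot face 20 mm across), mass about 60 g; the top 29 mm is the cap, which has the same diameter as the body. Origin at the centre of the foot; its z axis runs along the tube from foot to cap
- refill: the refill, blue cap and white body, at first lying level on the orange rest with its axis 42 mm above the counter: a round tube 24 mm in diameter and 110 mm long, flat foot with a 3 mm bevel (foot face 20 mm across), mass about 60 g; the top 29 mm is the cap, which has the same diameter as the body. Origin at the centre of the foot; its z axis runs along the tube from foot to cap
- cradle: orange plastic rest, fixed: base plate 112 (x) x 50 (y) x 6 mm, two saddles at x = +-45 mm (12 mm thick, 39 mm wide, seat 30 mm high, side horns to 42 mm), so 78 mm of the tube between them is free. Origin: centre of its underside, z up. The refill lies along its x axis, cap to its +x (away from the robot and to its left), tube middle over its centre
- crate: grey open returns crate, fixed, 80 (x) x 130 (y) x 45 mm high, walls and floor 4 mm, one dividing wall across the middle (at y = 0) making two pockets of about 72 x 59 mm. Origin at the centre of its underside, z up. Crate and orange rest may change sides
- pocket_a (a point): centre of the floor of the crate pocket on its +y side (floor 4 mm above the counter)
- pocket_b (a point): centre of the floor of the crate pocket on its -y side
- tin: bystander: low closed round tin, yellow with a pale lid, 72 mm in diameter, 50 mm high, standing on the counter; origin at the centre of its underside
- dish: bystander: small blue bowl, 100 mm across, 40 mm high, standing on the counter; origin at the centre of its underside
There are look-alikes about, which are no part of the job. Of the things that look like the spent, the largest one is meant.

How it is judged:
On the way, in this order (a step that is already met when the one before it is completed fails the run):
1. the spent tube, still held in the fingers, is lowered into a crate pocket to within 12 mm of the pocket's floor (x of spent in the frame of crate between -0.03 and 0.03 m and y of spent in the frame of crate between -0.055 and 0.055 m and z of spent in the frame of crate below 0.016 m and contact force between spent and the fingers above 0.3 N), for 0.05 s.
2. the spent tube stands upright in the pocket, let go (x of spent in the frame of crate between -0.03 and 0.03 m and y of spent in the frame of crate between -0.055 and 0.055 m and z of spent in the frame of crate below 0.009 m and angle between spent's own z axis and vertical below 0.1 rad and contact force between spent and the fingers below 0.05 N), for 0.2 s.
3. the refill stands upright on the bare counter, let go (angle between refill's own z axis and vertical below 0.1 rad and height (world z) of refill below 0.004 m and contact force between refill and the fingers below 0.05 N and horizontal distance between refill and crate above 0.03 m and linear speed of refill below 0.03 m/s), for 0.3 s.
4. the refill, held in the fingers, is lowered at least 25 mm deep into the free rack hole (((horizontal distance between refill and rack_hole0 below 0.006 m and z of refill in the frame of rack_hole0 below -0.025 m) or (horizontal distance between refill and rack_hole1 below 0.006 m and z of refill in the frame of rack_hole1 below -0.025 m) or (horizontal distance between refill and rack_hole2 below 0.006 m and z of refill in the frame of rack_hole2 below -0.025 m)) and angle between refill's own z axis and vertical below 0.15 rad and contact force between refill and the fingers above 0.3 N), for 0.05 s.
At the end, for the whole second after the job is handed in: Refill cap up in the hole the spent tube left: within 4 mm of its axis, 46+ mm deep, tilt under 0.1 rad. Spent tube on a crate pocket floor (5 mm), tilt under 0.1 rad. Both let go, at rest. Yellow and green tubes within 10 mm, tin and dish within 30 mm of their starts (all of step 2 and ((horizontal distance between refill and rack_hole0 below 0.004 m and z of refill in the frame of rack_hole0 below -0.046 m) or (horizontal distance between refill and rack_hole1 below 0.004 m and z of refill in the frame of rack_hole1 below -0.046 m) or (horizontal distance between refill and rack_hole2 below 0.004 m and z of refill in the frame of rack_hole2 below -0.046 m)) and angle between refill's own z axis and vertical below 0.1 rad and contact force between refill and the fingers below 0.05 N and linear speed of each of refill, spent below 0.02 m/s and distance of each of yellow_tube, green_tube from where it was at the start of the episode below 0.01 m and distance of each of tin, dish from where it was at the start of the episode below 0.03 m); the robot touches nothing.
It fails at once if the yellow or green tube is shifted or lifted by more than 15 mm (distance of any of yellow_tube, green_tube from where it was at the start of the episode above 0.015 m).
It fails at once if the tin or the dish is pushed more than 30 mm or tipped over (distance of any of tin, dish from where it was at the start of the episode above 0.03 m or angle between any of tin, dish's own z axis and vertical above 0.5 rad).
It also fails if it takes over 72 s, if anything falls off the work surface, if the arm or the gripper's body presses on something with over 40 N, if the wrist force passes 120 N, or if a joint passes its speed limit or range.

## Robot

A 6-joint arm with a two-finger parallel gripper is mounted at the origin on the work surface. World frame = base frame: x ahead of the robot, y to its left, z up, the work surface at z = 0. Lengths are in m, angles in rad, forces in N, time in s.
With the tool pointing down it reaches from about 0.375 to 0.9 m from the base axis. Payload 3.1 kg.
Tool frame: the origin (TCP) lies between the finger pads; the fingertips stand manip.finger_overhang ahead of it and the grasp point (between the pads) lies 5 mm behind it (manip.finger_overhang is the distance from the TCP to the fingertips, in m); z points along the fingers, y is the line along which they close (so a half turn about z gives the same grasp; the last joint's range is limited). The gripper opens to 85 mm and grips with 20 to 120 N. Pads are 22 mm wide; open, the fingers measure 114 mm over their backs; the gripper's body (76 mm by 85 mm) begins 54 mm behind the grasp point. The pads swing forward as they close: fully open they stand 13 mm farther back than shut.
Start: joints at [0.989, 0.527, 1.433, -0, 1.181, -0.178], TCP at [0.246, 0.575, 0.245] pointing down, gripper open.
Joint ranges: [-3.08, 3.08], [-0.75, 2.2], [0.22, 2.44], [-1.43, 4.57], [0, 2.65], [-2.85, 2.85]. Speed limits (rad/s): [2.79, 2.79, 3.14, 3.14, 3.14, 3.14].

## Interface

Orientations are given as a unit quaternion [x, y, z, w].
In Python, from station import manip gives the robot as it stands.
- The arm moves only by the tool drive_tool, never from a script. Its argument "plan" is a list of rows, each a list of 7 numbers: the shift along the tool's x, y, z in m, then the turn, a rotation vector about the tool's x, y, z in degrees, then the opening, from -1 (shut) to 1 (fully open). In form: [[x, y, z, wx, wy, wz, gripper], ...]. A call has 1 to 10 rows; each row shifts and turns the commanded pose from where the row before left it, along the tool's axes as they then stand; what a row does not reach is not made up. A row lasts 1/10 s, in which the tool goes at most 50 mm and 8.59 degrees, less where a joint would pass 70% of its speed; a pose out of reach is approached as far as the arm can. A call is refused whole if a number of a shift passes 0.05 or a number of a turn 8.59, either way. A call with a gripper value outside its range is refused whole. The fingers move at their own pace and stop on an object; "newtons" is the grip in N (left out, the last holds). Time passes only in rows, so rows that do not move let the fingers close. It gives the time, the measured TCP pose, the force, the opening and the grip force at its end, in the units of the state.
- manip.sense(): the state, without advancing time (a new reading comes with each control period).
- manip.snapshot(name): name is "scene" or "top"; returns a dict with "image" (400x640x3 uint8, red, green, blue), "z_map" (400x640 float32, m along the optical axis (not along the pixel's ray), 0 where there is no reading), "fov_y" (degrees; the focal length in pixels is half the picture's height over the tangent of half this angle, whatever the lens; pixels are square), "cx", "cy" (the principal point, pixels), "extrinsics" (4x4, takes a point from camera to world coordinates). Camera axes: x right, y up, looking along -z (the intrinsics and any distortion apply to the point x, -y, -z); pixel columns grow to the right and rows downward; lengths in m; the calibration is good to about 2 mm. A picture is of the moment at which its call begins.
- manip.sign_off(): hands the job in; it is judged then, once.
The state is a dict: "t": time; "q": joint angles; "qd": joint speeds; "tau": joint torques, N m; "tcp_pos": TCP position; "tool_rot": TCP orientation; "force": force on the tool from outside, world axes, zero at the start; "ft_torque": the same for the moment, N m; "finger_gap": opening from 0.0 (shut) to 1.0 (fully open); "gripper_force": force on a finger pad.
Only numpy, scipy, OpenCV 4.12 (cv2) and the standard library are available. Lean on these libraries where they do the work, as an engineer would, in place of code of your own. Each camera call takes 0.05 s, during which the arm holds its last target. There are 200 camera calls.

## Working session

There is one attempt and no reset: what is moved stays moved. The work goes in short steps, Python scripts to look and compute and a tool call to move; the robot and the scene stay as the last step left them, time stands still between calls to the robot, and variables do not carry over. Pictures are saved under pics/ and viewed, at most 10 in all, crops included, and the job is handed in when it is done.

Besides the shell and the picture viewer there is one more tool, called after "Emit:" as name([rows], argument=value, ...), one row to a line, values as JSON. drive_tool: Moves the arm, as the interface text tells. Its arguments: {"type":"object","properties":{"plan":{"type":"array"},"newtons":{"type":"number"}},"required":["plan"]}

```bash
mkdir -p pics
cat > h.py <<'E'
import numpy as np, cv2
from station import manip
def snap(n):
    s=manip.snapshot(n); np.savez(''+n+'.npz',**{k:np.array(v) for k,v in s.items()}); return s
def world(s):
    z=s['z_map'].astype(float); H,W=z.shape
    f=H/2/np.tan(np.radians(float(s['fov_y']))/2)
    u,v=np.meshgrid(np.arange(W)+.0,np.arange(H)+.0)
    P=np.stack([(u-s['cx'])/f*z,-(v-s['cy'])/f*z,-z,np.ones_like(z)],-1)
    return (P@np.array(s['extrinsics']).T)[...,:3]
E
python3 - <<'E'
from h import *
print({k:v for k,v in manip.sense().items()}, manip.finger_overhang)
for n in('scene','top'):
    s=snap(n); cv2.imwrite(f'pics/{n}0.png',s['image'][...,::-1]); print({k:s[k] for k in s if k not in('image','z_map')})
E
```

```text
{'t': 0.0, 'q': array([ 9.88487910e-01,  5.28444833e-01,  1.43387330e+00,  3.48071728e-06,
        1.18141096e+00, -1.78496680e-01]), 'qd': array([-0.0002096 , -0.00037285, -0.00171142,  0.00062284,  0.00032369,
        0.00012365]), 'tau': array([-1.48052036e-04, -4.42354059e+01, -1.78023970e+01, -3.73916018e-04,
        8.35848536e-03,  5.75592139e-06]), 'tcp_pos': array([0.24517296, 0.57417271, 0.24435592]), 'tool_rot': array([ 2.00537382e-01,  9.79685469e-01, -9.91256849e-04, -3.98116632e-04]), 'force': array([ 0.53952275, -0.41357678, -0.39161135]), 'ft_torque': array([-0.00998054,  0.01107137,  0.00270998]), 'gripper_force': 0.0, 'finger_gap': 0.9990580560028769} 0.014
{'fov_y': 55.09151281443982, 'cx': 314.091443818818, 'cy': 195.67418266238465, 'extrinsics': array([[ 0.03272309, -0.68731031,  0.72562644,  1.25367203],
       [ 0.99938497,  0.01334507, -0.0324282 , -0.03978585],
       [ 0.0126047 ,  0.72624131,  0.68732429,  0.70210845],
       [ 0.        ,  0.        ,  0.        ,  1.        ]])}
{'fov_y': 48.515326801236284, 'cx': 325.09074816514516, 'cy': 197.0678413048515, 'extrinsics': array([[ 5.64373710e-03,  9.93876789e-01, -1.10349795e-01,
         4.36271275e-01],
       [-9.99983902e-01,  5.67395439e-03, -4.01875124e-05,
        -1.11350910e-03],
       [ 5.86178268e-04,  1.10348246e-01,  9.93892812e-01,
         1.24035568e+00],
       [ 0.00000000e+00,  0.00000000e+00,  0.00000000e+00,
         1.00000000e+00]])}
```

View pics/scene0.png

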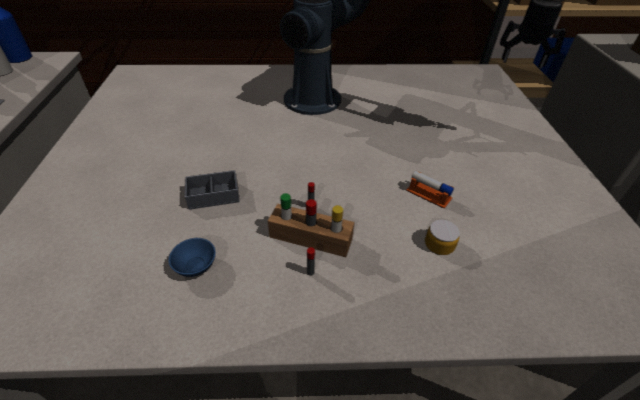

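View pics/top0.png

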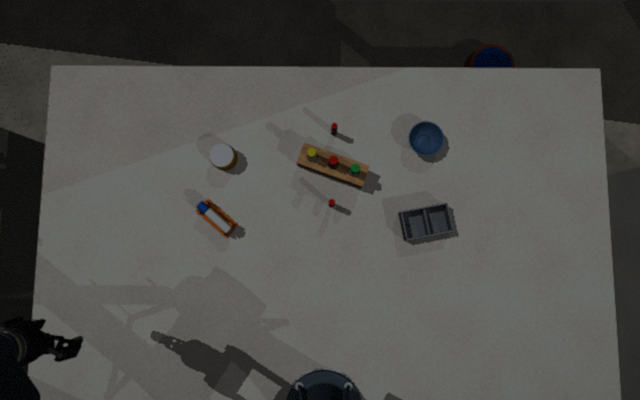

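The scene view shows three red-capped things: (311,190), (311,212) and (310,260). In the top view they are at (332,203), (333,161) and (334,128). The one at (311,212)/(333,161) is the largest and stands in the rack's middle hole, so it should be the spent tube. Next I'll confirm it in a crop and measure.

Run:
```python
from h import *
out=[]
for n,(r0,r1,c0,c1) in {'top':(110,250,190,470)}.items():
    s=dict(np.load(n+'.npz')); im=s['image'][r0:r1,c0:c1,::-1]
    im=cv2.resize(im,(800,400),interpolation=cv2.INTER_CUBIC); cv2.imwrite('pics/crop.png',cv2.convertScaleAbs(im,alpha=1.8))
s=dict(np.load('top.npz')); sc=dict(np.load('scene.npz'))
def rep(name,P,m):
    p=P[m]; 
    print(name,len(p),'mean',p.mean(0).round(4),'min',p.min(0).round(3),'max',p.max(0).round(3))
for nm,S in(('top',s),('scene',sc)):
    P=world(S); hsv=cv2.cvtColor(S['image'],cv2.COLOR_RGB2HSV); h,sa,v=[hsv[...,i].astype(int) for i in range(3)]
    ok=(S['z_map']>0)&(P[...,0]>.3)&(P[...,0]<.95)&(abs(P[...,1])<.45)&(P[...,2]<.2)
    print(nm,'counter z',np.median(P[...,2][ok]))
    for col,lo,hi in(('red',-1,5),('red',174,180),('yel',22,33),('grn',45,85),('blue',108,125),('orange',6,18)):
        m=ok&(h>=lo)&(h<=hi)&(sa>130)&(v>40)&(P[...,2]>.008)
        k,lab,st,ce=cv2.connectedComponentsWithStats(m.astype('uint8'))
        for i in range(1,k):
            if st[i,4]>12: rep(f'{col} px{ce[i].round(0)}',P,lab==i)
P=world(s); z=P[...,2]
def rect(name,m):
    k,lab,st,ce=cv2.connectedComponentsWithStats(m.astype('uint8')); i=1+st[1:,4].argmax()
    p=P[lab==i]; r=cv2.minAreaRect((p[:,:2]*1000).astype('float32')); print(name,len(p),r,'zmed',np.median(p[:,2]))
roi=np.zeros(z.shape,bool); roi[130:200,285:380]=1
rect('rack top',roi&(z>.05)&(z<.066))
roi[:]=0; roi[195:250,390:465]=1; rect('crate',roi&(z>.037)&(z<.055)); rect('crate all',roi&(z>.025)&(z<.055))
roi[:]=0; roi[190:245,185:245]=1; rect('refill',roi&(z>.045)); rect('cradle',roi&(z>.004));
```

```text
top counter z -0.0002719879601573716
red px[334. 126.] 26 mean [ 0.7575 -0.0239  0.0784] min [ 0.752 -0.029  0.073] max [ 0.765 -0.018  0.083]
red px[333. 160.] 63 mean [ 0.6586 -0.0206  0.1137] min [ 0.647 -0.031  0.055] max [ 0.68  -0.008  0.122]
red px[331. 202.] 30 mean [ 0.5523 -0.0179  0.0781] min [ 0.544 -0.025  0.063] max [ 0.56  -0.011  0.083]
yel px[311. 152.] 76 mean [0.6799 0.0358 0.1089] min [0.667 0.025 0.055] max [0.705 0.049 0.122]
yel px[231. 163.] 15 mean [0.662  0.2587 0.0395] min [0.651 0.25  0.035] max [0.676 0.274 0.044]
grn px[355. 168.] 61 mean [ 0.6366 -0.0765  0.1152] min [ 0.625 -0.087  0.059] max [ 0.652 -0.067  0.123]
blue px[202. 207.] 78 mean [0.54   0.3295 0.0509] min [0.526 0.315 0.042] max [0.554 0.344 0.06 ]
orange px[331. 157.] 29 mean [ 0.6771 -0.0168  0.0615] min [ 0.656 -0.035  0.053] max [0.687 0.005 0.116]
orange px[342. 167.] 50 mean [ 0.6489 -0.0452  0.0574] min [ 0.63  -0.062  0.052] max [ 0.678 -0.033  0.063]
orange px[322. 163.] 35 mean [0.6605 0.008  0.0573] min [ 0.649 -0.006  0.054] max [0.673 0.021 0.062]
orange px[361. 175.] 37 mean 
[... 1751 characters left out ...]
 0.028 0.092]
rack top 1256 ((657.3524780273438, -22.080642700195312), (189.7447967529297, 61.57405471801758), 70.12333679199219) zmed 0.057357932211495544
crate 254 ((504.83251953125, -276.2989501953125), (79.8580093383789, 131.30838012695312), 11.24133586883545) zmed 0.043196215120499315
crate all 392 ((504.83251953125, -276.2989501953125), (79.8580093383789, 131.30838012695312), 11.24133586883545) zmed 0.04145297429580841
refill 333 ((470.65570068359375, 177.9953155517578), (360.5644836425781, 55.15684509277344), 70.43551635742188) zmed 0.05124153570980705
cradle 678 ((468.7016296386719, 188.39988708496094), (376.839599609375, 76.55137634277344), 68.8064956665039) zmed 0.04467966268951662
```

View pics/crop.png

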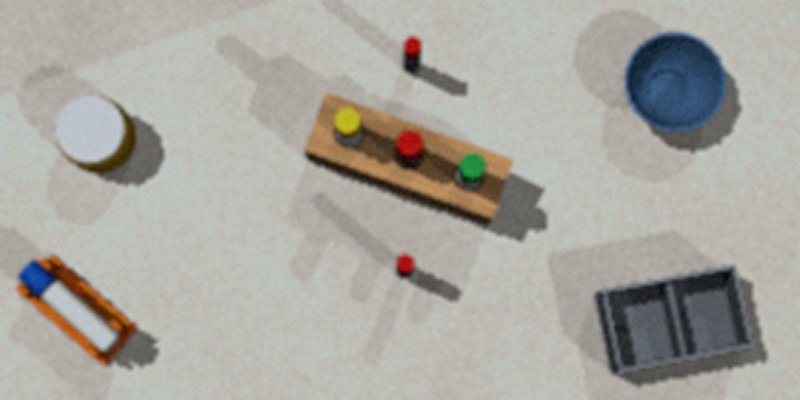

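The crop confirms it. The two other red tubes, at crop (412,50) and (405,265), are thin and about 80 mm tall. The red one at crop (409,148) has the full 24 mm cap, tops out at 118 mm and sits in the middle hole, so it is the spent tube. The crate is at lower right and the refill is on the orange rest at lower left. Now I'll refine the positions and write a planning helper.

```bash
cat >> h.py <<'E'
from scipy.spatial.transform import Rotation as R
def Rdown(yaz):  # tool y azimuth deg, tool down
    return R.from_matrix(np.array([[np.cos(a:=np.radians(yaz+90)),np.cos(b:=np.radians(yaz)),0],[np.sin(a),np.sin(b),0],[0,0,-1]]))
def log():
    s=manip.sense()
    with open('log.txt','a') as f: f.write(' '.join(map(str,[*s['q'],*s['tcp_pos'],*s['tool_rot']]))+'\n')
    return s
def plan(pos,Rt,n=None,s=None):
    s=s or log(); p0=s['tcp_pos']; R0=R.from_quat(s['tool_rot']); pos=np.array(pos)
    rv=(R0.inv()*Rt).as_rotvec(); ang=np.degrees(np.linalg.norm(rv)); d=np.linalg.norm(pos-p0)
    k=n or int(np.ceil(max(d/.049,ang/8.5,1)))
    print('t',round(s['t'],2),'at',p0.round(4),'gap',round(s['finger_gap'],3),'d',d.round(4),'ang',ang.round(2),'rows',k)
    for i in range(k):
        sh=(R0*R.from_rotvec(rv*i/k)).inv().apply((pos-p0)/k)
        print('[%.4f,%.4f,%.4f,%.2f,%.2f,%.2f]'%(*sh,*np.degrees(rv/k)))
E
python3 - <<'E'
from h import *
for n in('top','scene'):
    S=dict(np.load(n+'.npz')); P=world(S)
    for nm,c in(('yel',(.68,.036)),('red',(.66,-.02)),('grn',(.64,-.075))):
        m=(np.hypot(P[...,0]-c[0],P[...,1]-c[1])<.02)&(P[...,2]>.113)&(P[...,2]<.13)
        p=P[m]; print(n,nm,m.sum(),p.mean(0).round(4), ((p.min(0)+p.max(0))/2).round(4))
    m=(P[...,2]>.047)&(np.hypot(P[...,0]-.5115,P[...,1]-.297)<.075)&(P[...,2]<.07)
    p=P[m]; r=cv2.minAreaRect((p[:,:2]*1000).astype('float32')); print('refill',m.sum(),r,p.mean(0).round(4))
    u,sv,vt=np.linalg.svd(p[:,:2]-p[:,:2].mean(0),full_matrices=False); print(np.degrees(np.arctan2(*vt[0][::-1])))
plan([.659,-.021,.20],Rdown(-19.9))
E
```

```text
top yel 69 [0.6767 0.0342 0.1174] [0.6769 0.0345 0.1175]
top red 68 [ 0.6563 -0.0217  0.1176] [ 0.6562 -0.0221  0.118 ]
top grn 62 [ 0.6363 -0.0777  0.1174] [ 0.6361 -0.0774  0.1181]
refill 297 ((512.7952880859375, 297.8003845214844), (109.36650085449219, 22.499692916870117), 50.51676559448242) [0.5129 0.2976 0.0517]
-129.6434383706086
scene yel 77 [0.6781 0.0372 0.1165] [0.6769 0.0377 0.1164]
scene red 74 [ 0.6578 -0.0189  0.1163] [ 0.6568 -0.0195  0.1162]
scene grn 72 [ 0.6382 -0.0756  0.1165] [ 0.6364 -0.0755  0.1161]
refill 229 ((515.3468017578125, 300.0779724121094), (108.36451721191406, 20.347787857055664), 49.09687805175781) [0.5167 0.3008 0.051 ]
50.07977228326589
t 0.1 at [0.2452 0.5742 0.2444] gap 1.003 d 0.7263 ang 86.76 rows 15
[-0.0410,-0.0256,0.0030,-0.01,0.00,5.78]
[-0.0433,-0.0214,0.0030,-0.01,0.00,5.78]
[-0.0453,-0.0169,0.0030,-0.01,0.00,5.78]
[-0.0467,-0.0123,0.0030,-0.01,0.00,5.78]
[-0.0477,-0.0075,0.0030,-0.01,0.00,5.78]
[-0.0483,-0.0026,0.0030,-0.01,0.00,5.78]
[-0.0483,0.0022,0.0030,-0.01,0.00,5.78]
[-0.0478,0.0071,0.0030,-0.01,0.00,5.78]
[-0.0468,0.0119,0.0030,-0.01,0.00,5.78]
[-0.0454,0.0165,0.0030,-0.01,0.00,5.78]
[-0.0435,0.0210,0.0030,-0.01,0.00,5.78]
[-0.0412,0.0253,0.0030,-0.01,0.00,5.78]
[-0.0384,0.0293,0.0030,-0.01,0.00,5.78]
[-0.0353,0.0330,0.0030,-0.01,0.00,5.78]
[-0.0318,0.0364,0.0030,-0.01,0.00,5.78]
```

Emit:
drive_tool([
  [-0.041,-0.026,0.003,0,0,5.8,1],
  [-0.043,-0.021,0.003,0,0,5.8,1],
  [-0.045,-0.017,0.003,0,0,5.8,1],
  [-0.047,-0.012,0.003,0,0,5.8,1],
  [-0.048,-0.008,0.003,0,0,5.8,1],
  [-0.048,-0.003,0.003,0,0,5.8,1],
  [-0.048,0.002,0.003,0,0,5.8,1],
  [-0.048,0.007,0.003,0,0,5.8,1],
  [-0.047,0.012,0.003,0,0,5.8,1],
  [-0.045,0.017,0.003,0,0,5.8,1],
], newtons=30)

```text
t: 1.1
tcp_pos: [0.5209, 0.1758, 0.2149]
tool_rot: [0.652, 0.758, -0.0, -0.0]
force: [1.0, 0.8, -0.3]
finger_gap: 1.0
gripper_force: 0.0
```

```bash
python3 -c "
from h import *
plan([.657,-.0205,.18],Rdown(-19.9))"
```

```text
t 1.1 at [0.5209 0.1758 0.2149] gap 1.0 d 0.2413 ang 28.51 rows 5
[-0.0429,0.0210,0.0070,-0.01,0.00,5.70]
[-0.0406,0.0252,0.0070,-0.01,0.00,5.70]
[-0.0379,0.0291,0.0070,-0.01,0.00,5.70]
[-0.0348,0.0327,0.0070,-0.01,0.00,5.70]
[-0.0314,0.0360,0.0070,-0.01,0.00,5.70]
```

Emit:
drive_tool([
  [-0.043,0.021,0.007,0,0,5.7,1],
  [-0.0405,0.025,0.007,0,0,5.7,1],
  [-0.038,0.029,0.007,0,0,5.7,1],
  [-0.035,0.0325,0.007,0,0,5.7,1],
  [-0.0315,0.036,0.007,0,0,5.7,1],
  [0,0,0,0,0,0,1],
  [0,0,0,0,0,0,1],
])

```text
t: 1.8
tcp_pos: [0.6564, -0.0196, 0.1791]
tool_rot: [0.818, 0.575, -0.001, -0.001]
force: [-1.0, -0.1, -1.2]
finger_gap: 1.001
gripper_force: 0.0
```

```bash
python3 -c "
from h import *
plan([.657,-.0205,.092],Rdown(-19.9))"
```

```text
t 1.8 at [ 0.6564 -0.0196  0.1791] gap 1.001 d 0.0871 ang 0.2 rows 2
[-0.0003,0.0005,0.0436,-0.06,-0.00,0.08]
[-0.0003,0.0005,0.0436,-0.06,-0.00,0.08]
```

Emit:
drive_tool([
  [0,0.001,0.03,0,0,0,1],
  [0,0,0.03,0,0,0,1],
  [0,0,0.027,0,0,0,1],
  [0,0,0,0,0,0,1],
  [0,0,0,0,0,0,-1],
  [0,0,0,0,0,0,-1],
  [0,0,0,0,0,0,-1],
  [0,0,0,0,0,0,-1],
  [0,0,0,0,0,0,-1],
], newtons=30)

```text
t: 2.7
tcp_pos: [0.6584, -0.0189, 0.0947]
tool_rot: [0.817, 0.576, 0.001, 0.001]
force: [-1.1, 1.2, 4.3]
finger_gap: 0.275
gripper_force: 29.4
```

```bash
python3 -c "
from h import *
plan([.657,-.0205,.17],Rdown(-19.9)); print(manip.sense()['force'])"
```

```text
t 2.7 at [ 0.6584 -0.0189  0.0947] gap 0.275 d 0.0753 ang 0.29 rows 2
[-0.0010,-0.0003,-0.0376,0.06,-0.01,0.13]
[-0.0010,-0.0003,-0.0376,0.06,-0.01,0.13]
[-1.13359084  1.15435699  4.2985152 ]
```

Emit:
drive_tool([
  [0,0,-0.01,0,0,0,-1],
  [0,0,-0.02,0,0,0,-1],
  [0,0,-0.03,0,0,0,-1],
  [0,0,-0.035,0,0,0,-1],
  [0,0,-0.03,0,0,0,-1],
  [0,0,0,0,0,0,-1],
])

```text
t: 3.3
tcp_pos: [0.6607, -0.0194, 0.2243]
tool_rot: [0.817, 0.576, 0.004, 0.004]
force: [0.3, -0.2, -0.8]
finger_gap: 0.271
gripper_force: 29.9
```

Run:
```python
from h import *
S=snap('scene'); im=cv2.resize(S['image'][100:300,160:480,::-1],(800,500),interpolation=cv2.INTER_CUBIC); cv2.imwrite('pics/s1.png',cv2.convertScaleAbs(im,alpha=1.8))
plan([.4990,-.2455,.215],Rdown(11-90))
```

```text
t 3.35 at [ 0.6591 -0.0191  0.2216] gap 0.273 d 0.2774 ang 59.36 rows 7
[-0.0381,-0.0107,0.0008,0.04,-0.03,8.48]
[-0.0393,-0.0049,0.0009,0.04,-0.03,8.48]
[-0.0396,0.0009,0.0009,0.04,-0.03,8.48]
[-0.0390,0.0067,0.0009,0.04,-0.03,8.48]
[-0.0376,0.0124,0.0009,0.04,-0.03,8.48]
[-0.0354,0.0178,0.0009,0.04,-0.03,8.48]
[-0.0324,0.0229,0.0009,0.04,-0.03,8.48]
```

View pics/s1.png

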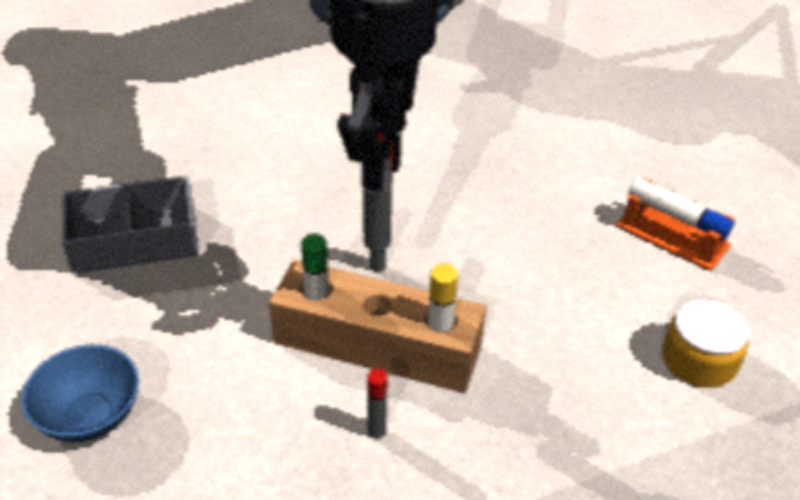

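The spent tube hangs upright from the fingers. The empty hole shows at crop (378,305), and the yellow and green tubes are undisturbed. Moving to the crate's near pocket.

Emit:
drive_tool([
  [-0.01,-0.035,-0.005,0,0,0,-1],
  [-0.035,-0.025,0,0,0,0,-1],
  [-0.045,-0.012,0,0,0,0,-1],
  [-0.048,0,0,0,0,0,-1],
  [-0.048,0,0,0,0,0,-1],
  [-0.045,0,0.01,0,0,0,-1],
  [-0.036,0,0.02,0,0,0,-1],
  [0,0,0,0,0,0,-1],
  [0,0,0,0,0,0,-1],
])

```text
t: 4.25
tcp_pos: [0.4987, -0.246, 0.1917]
tool_rot: [0.818, 0.575, -0.0, -0.002]
force: [1.5, 0.9, 0.2]
finger_gap: 0.276
gripper_force: 29.9
```

```bash
python3 -c "
from h import *
plan([.499,-.2455,.092],Rdown(-19.9))"
```

```text
t 4.25 at [ 0.4987 -0.246   0.1917] gap 0.276 d 0.0997 ang 0.28 rows 3
[0.0001,0.0002,0.0332,-0.08,-0.03,0.04]
[0.0001,0.0001,0.0332,-0.08,-0.03,0.04]
[0.0002,0.0001,0.0332,-0.08,-0.03,0.04]
```

Emit:
drive_tool([
  [0,0,0.03,0,0,0,-1],
  [0,0,0.03,0,0,0,-1],
  [0,0,0.025,0,0,0,-1],
  [0,0,0.01,0,0,0,-1],
  [0,0,0.003,0,0,0,-1],
  [0,0,0,0,0,0,-1],
])

```text
t: 4.85
tcp_pos: [0.5007, -0.2456, 0.0957]
tool_rot: [0.817, 0.577, 0.0, 0.0]
force: [0.6, 0.4, -0.8]
finger_gap: 0.274
gripper_force: 29.9
```

Emit:
drive_tool([
  [0,0,0.002,0,0,0,-1],
  [0,0,0.001,0,0,0,-1],
  [0,0,0,0,0,0,-1],
])

```text
t: 5.15
tcp_pos: [0.5005, -0.2463, 0.093]
tool_rot: [0.817, 0.576, 0.0, 0.001]
force: [-0.4, -0.7, -0.9]
finger_gap: 0.274
gripper_force: 29.9
```

Emit:
drive_tool([
  [0,0,0.002,0,0,0,-1],
  [0,0,0,0,0,0,-1],
])

```text
t: 5.35
tcp_pos: [0.5004, -0.2464, 0.0907]
tool_rot: [0.817, 0.576, 0.0, 0.001]
force: [-0.0, 1.8, 2.4]
finger_gap: 0.272
gripper_force: 30.0
```

Emit:
drive_tool([
  [0,0,0.001,0,0,0,-1],
  [0,0,0,0,0,0,-1],
  [0,0,0,0,0,0,-0.35],
  [0,0,0,0,0,0,-0.2],
  [0,0,0,0,0,0,0.2],
  [0,0,0,0,0,0,0.2],
  [0,0,0,0,0,0,0.2],
])

```text
t: 6.05
tcp_pos: [0.5, -0.246, 0.0891]
tool_rot: [0.817, 0.576, -0.0, -0.0]
force: [-0.6, 0.4, -0.3]
finger_gap: 0.601
gripper_force: 0.0
```

Emit:
drive_tool([
  [0,0,-0.02,0,0,0,0.2],
  [0,0,-0.04,0,0,0,0.5],
  [0,0,-0.045,0,0,0,1],
  [0,0,-0.045,0,0,0,1],
  [0,0,0,0,0,0,1],
])

```text
t: 6.55
tcp_pos: [0.5035, -0.2485, 0.2458]
tool_rot: [0.817, 0.576, 0.002, 0.007]
force: [0.8, 0.4, -0.7]
finger_gap: 0.997
gripper_force: 0.0
```

Run:
```python
from h import *
S=snap('scene'); im=cv2.resize(S['image'][110:270,160:360,::-1],(750,600),interpolation=cv2.INTER_CUBIC); cv2.imwrite('pics/s2.png',cv2.convertScaleAbs(im,alpha=1.8))
P=world(S)
m=(np.hypot(P[...,0]-.5,P[...,1]+.246)<.03)&(P[...,2]>.05)&(P[...,2]<.16); p=P[m]
for a,b in((.05,.075),(.075,.1),(.1,.12)):
    q=p[(p[:,2]>a)&(p[:,2]<b)]; print(len(q),q.mean(0).round(4) if len(q) else '')
s=log(); print(s['q'],s['tcp_pos'])
# hole: dark/low points in rack top region
m=(np.hypot(P[...,0]-.658,P[...,1]+.020)<.016)&(P[...,2]<.05); print('hole pts',m.sum(),P[m].mean(0).round(4)); v,u=np.nonzero(m); print(u.min(),u.max(),v.min(),v.max())
```

```text
74 [ 0.5076 -0.2443  0.0627]
75 [ 0.5074 -0.2443  0.0882]
80 [ 0.5035 -0.2456  0.11  ]
[-6.57531346e-01  4.39432238e-01  1.60723001e+00 -1.70743941e-05
  1.08673581e+00 -3.14983426e-01] [ 0.50187929 -0.24729548  0.24278147]
hole pts 56 [ 0.6498 -0.0192 -0.1148]
306 316 219 372
```

View pics/s2.png

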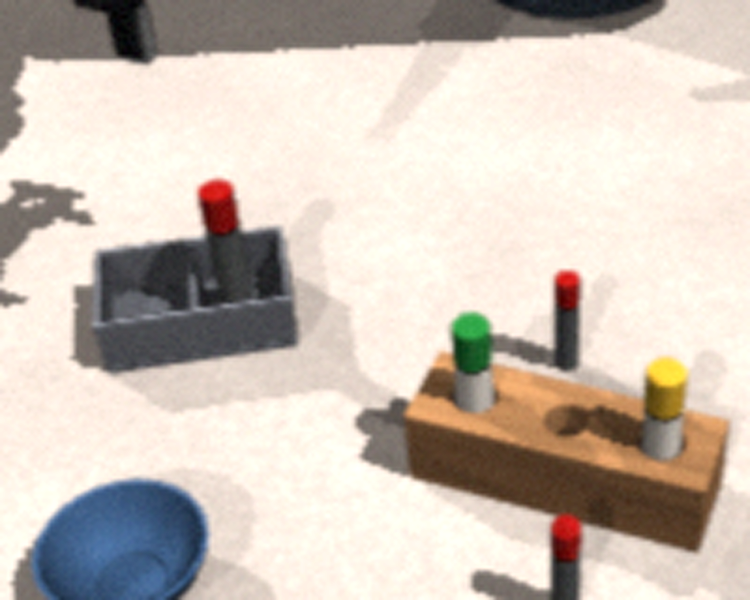

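The spent tube stands upright in the near pocket, its cap at crop (218,205). The free hole's mouth is at crop (567,420), which is pixel (311,222). Next I'll plan the refill, fitting the arm's kinematics from the log.

Run:
```python
from h import *
from scipy.optimize import least_squares
D=np.loadtxt('log.txt'); q=D[:,:6]; p=D[:,6:9]
loc=np.array([R.from_euler('z',-a[0]).apply(b) for a,b in zip(q,p)]); print(loc.round(4)); print(q.round(3))
X=np.r_[loc[:,0],loc[:,2]]
f=lambda v:np.r_[v[0]+v[1]*np.sin(q[:,1])+v[2]*np.sin(q[:,1]+q[:,2])+v[4]*np.cos(q[:,1]+q[:,2]),v[3]+v[1]*np.cos(q[:,1])+v[2]*np.cos(q[:,1]+q[:,2])-v[4]*np.sin(q[:,1]+q[:,2])]-X
r=least_squares(f,[0,.4,.4,0,0]); print(r.x.round(4),abs(r.fun).max())
S=dict(np.load('scene.npz')); E=np.array(S['extrinsics']); fl=200/np.tan(np.radians(float(S['fov_y']))/2)
for u,v in((311.2,222),(311.2,221.5)):
    d=E[:3,:3]@[(u-S['cx'])/fl,-(v-S['cy'])/fl,-1]; print('hole',E[:3,3]+d*(.058-E[2,3])/d[2])
for S in(S,dict(np.load('top.npz'))):
  P=world(S); roi=(np.hypot(P[...,0]-.5135,P[...,1]-.2985)<.08)
  m=roi&(P[...,2]>.005); q_=P[m]; print('cradle',cv2.minAreaRect((q_[:,:2]*1000).astype('float32')))
```

```text
[[0.6144 0.111  0.2444]
 [0.5385 0.111  0.2149]
 [0.6473 0.1111 0.1791]
 [0.6492 0.111  0.0947]
 [0.65   0.111  0.2216]
 [0.5448 0.1111 0.1917]
 [0.5484 0.111  0.2428]]
[[ 9.880e-01  5.280e-01  1.434e+00  0.000e+00  1.181e+00 -1.790e-01]
 [ 1.220e-01  4.660e-01  1.654e+00  0.000e+00  1.022e+00 -2.800e-02]
 [-2.000e-01  6.450e-01  1.407e+00  0.000e+00  1.092e+00  1.450e-01]
 [-1.980e-01  7.540e-01  1.457e+00  0.000e+00  9.290e-01  1.450e-01]
 [-1.980e-01  5.970e-01  1.369e+00 -0.000e+00  1.169e+00  1.450e-01]
 [-6.590e-01  5.070e-01  1.658e+00  1.000e-03  9.810e-01 -3.140e-01]
 [-6.580e-01  4.390e-01  1.607e+00 -0.000e+00  1.087e+00 -3.150e-01]]
[ 2.000e-04  5.882e-01  3.936e-01 -4.600e-03  1.177e-01] 0.0019287084786100417
hole [ 0.66075307 -0.01883974  0.058     ]
hole [ 0.65920655 -0.01879758  0.058     ]
cradle ((513.9537353515625, 301.6016845703125), (110.06305694580078, 48.72950744628906), 48.29722595214844)
cradle ((521.188232421875, 306.1984558105469), (130.76580810546875, 142.1168975830078), 83.2543716430664)
```

```bash
cat >> h.py <<'E'
from scipy.optimize import least_squares
def fk(q,T=.25):
    s=q[1]+q[2]; F=R.from_euler('z',q[0])
    w=F.apply([.588*np.sin(q[1])+.394*np.sin(s)+.1177*np.cos(s),.111,T-.0046+.588*np.cos(q[1])+.394*np.cos(s)-.1177*np.sin(s)])
    Rt=F*R.from_euler('y',s)*R.from_euler('z',q[3])*R.from_euler('y',q[4])*R.from_euler('z',q[5]+np.pi/2)
    return w+Rt.apply([0,0,T]),Rt
def ik(p,Rt,q0,T=.25):
    f=lambda q:np.r_[(fk(q,T)[0]-p)*5,(fk(q,T)[1].inv()*Rt).as_rotvec()]
    r=least_squares(f,q0); return r.x,abs(r.fun).max()
def Rtilt(dz,al): # tool x along azimuth dz when down, pitched about tool y by al deg
    return Rdown(dz-90)*R.from_euler('y',al,degrees=True)
E
python3 - <<'E'
from h import *
s=manip.sense(); pf,_=fk(s['q']); print('fk chk',pf,s['tcp_pos'])
d=np.array([np.cos(np.radians(50)),np.sin(np.radians(50)),0])
for T in(.2,.3):
  for dz in(50,65,80,95):
    q=s['q']; out=[]
    for k in range(0,101,2):
        w=k/100
        p=(1-w)*np.array([.515,.30,.2])+w*np.array([.48,.12,.2])
        R0=Rtilt(50,-40); rv=(R0.inv()*Rtilt(dz,50)).as_rotvec()
        q,e=ik(p,R0*R.from_rotvec(rv*w),q,T)
        out.append(np.r_[q,e])
    o=np.array(out); q2,e2=ik([.48,.12,.07],Rtilt(dz,50),q,T)
    print(T,dz,'start',o[0,:6].round(2),'end',o[-1,:6].round(2),'low',q2.round(2),'minq5',o[:,4].min().round(2),'err',o[:,6].max().round(4),e2.round(4),'maxstep',abs(np.diff(o[:,:6],axis=0)).max().round(2))
plan([.515,.30,.25],Rtilt(50,-40))
E
```

```text
fk chk [ 0.50198036 -0.2473729   0.2424267 ] [ 0.50187929 -0.24729548  0.24278147]
0.2 50 start [ 0.43  0.75  1.25 -0.28  1.78  1.16] end [-0.29  0.45  2.13  1.45  0.79 -0.81] low [-0.29  0.8   2.19  1.85  0.82 -1.38] minq5 0.6 err 0.0 0.0 maxstep 0.08
0.2 65 start [ 0.43  0.75  1.25 -0.28  1.78  1.16] end [-0.32  0.48  2.05  1.2   0.95 -0.79] low [-0.32  0.79  2.1   1.48  0.87 -1.24] minq5 0.76 err 0.0 0.0 maxstep 0.07
0.2 80 start [ 0.43  0.75  1.25 -0.28  1.78  1.16] end [-0.31  0.51  1.96  1.    1.12 -0.81] low [-0.31  0.79  2.01  1.17  0.97 -1.15] minq5 0.91 err 0.0 0.0 maxstep 0.06
0.2 95 start [ 0.43  0.75  1.25 -0.28  1.78  1.16] end [-0.29  0.54  1.86  0.84  1.28 -0.86] low [-0.29  0.8   1.9   0.93  1.09 -1.11] minq5 1.04 err 0.0 0.0 maxstep 0.05
0.3 50 start [ 0.47  0.86  1.07 -0.27  1.86  1.18] end [-0.5   0.53  2.27  1.47  0.86 -1.12] low [-0.5   0.94  2.3   1.84  0.9  -1.69] minq5 0.59 err 0.0 0.0 maxstep 0.1
0.3 65 start [ 0.47  0.86  1.07 -0.27  1.86  1.18] end [-0.51  0.55  2.13  1.15  0.99 -1.01] low [-0.51  0.89  2.16  1.41  0.88 -1.45] minq5 0.76 err 0.0 0.0 maxste
[... 212 characters left out ...]
.27  1.86  1.18] end [-0.43  0.62  1.84  0.76  1.31 -0.97] low [-0.43  0.88  1.86  0.83  1.11 -1.18] minq5 1.05 err 0.0 0.0 maxstep 0.06
t 6.6 at [ 0.5019 -0.2473  0.2428] gap 1.002 d 0.5475 ang 44.64 rows 12
[0.0433,-0.0143,-0.0008,0.63,-3.29,1.61]
[0.0428,-0.0155,-0.0031,0.63,-3.29,1.61]
[0.0421,-0.0168,-0.0054,0.63,-3.29,1.61]
[0.0412,-0.0180,-0.0076,0.63,-3.29,1.61]
[0.0402,-0.0193,-0.0097,0.63,-3.29,1.61]
[0.0390,-0.0205,-0.0118,0.63,-3.29,1.61]
[0.0377,-0.0217,-0.0138,0.63,-3.29,1.61]
[0.0362,-0.0229,-0.0156,0.63,-3.29,1.61]
[0.0346,-0.0241,-0.0174,0.63,-3.29,1.61]
[0.0329,-0.0252,-0.0191,0.63,-3.29,1.61]
[0.0310,-0.0264,-0.0206,0.63,-3.29,1.61]
[0.0290,-0.0274,-0.0221,0.63,-3.29,1.61]
```

```bash
python3 -c "
from h import *
plan([.601,.402,.191],Rtilt(50,-40))"
```

```text
t 6.6 at [ 0.5019 -0.2473  0.2428] gap 1.002 d 0.6589 ang 44.64 rows 14
[0.0461,-0.0089,0.0035,0.54,-2.82,1.38]
[0.0460,-0.0100,0.0013,0.54,-2.82,1.38]
[0.0457,-0.0111,-0.0008,0.54,-2.82,1.38]
[0.0453,-0.0122,-0.0030,0.54,-2.82,1.38]
[0.0448,-0.0134,-0.0051,0.54,-2.82,1.38]
[0.0442,-0.0145,-0.0071,0.54,-2.82,1.38]
[0.0434,-0.0156,-0.0091,0.54,-2.82,1.38]
[0.0425,-0.0168,-0.0111,0.54,-2.82,1.38]
[0.0415,-0.0179,-0.0130,0.54,-2.82,1.38]
[0.0404,-0.0190,-0.0149,0.54,-2.82,1.38]
[0.0392,-0.0201,-0.0166,0.54,-2.82,1.38]
[0.0378,-0.0212,-0.0183,0.54,-2.82,1.38]
[0.0363,-0.0223,-0.0199,0.54,-2.82,1.38]
[0.0348,-0.0234,-0.0215,0.54,-2.82,1.38]
```

Emit:
drive_tool([
  [0.046,-0.009,0.003,0.5,-2.8,1.4,1],
  [0.046,-0.01,0.001,0.5,-2.8,1.4,1],
  [0.046,-0.011,-0.001,0.5,-2.8,1.4,1],
  [0.045,-0.012,-0.003,0.5,-2.8,1.4,1],
  [0.045,-0.013,-0.005,0.5,-2.8,1.4,1],
  [0.044,-0.0145,-0.007,0.5,-2.8,1.4,1],
  [0.043,-0.0155,-0.009,0.5,-2.8,1.4,1],
  [0.0425,-0.017,-0.011,0.5,-2.8,1.4,1],
  [0.0415,-0.018,-0.013,0.5,-2.8,1.4,1],
  [0.04,-0.019,-0.015,0.5,-2.8,1.4,1],
])

```text
t: 7.6
tcp_pos: [0.5703, 0.2186, 0.2036]
tool_rot: [0.855, 0.455, -0.224, 0.104]
force: [1.9, -0.8, 0.1]
finger_gap: 1.004
gripper_force: 0.0
```

```bash
python3 -c "
from h import *
plan([.601,.402,.191],Rtilt(50,-40))"
```

```text
t 7.6 at [0.5703 0.2186 0.2036] gap 1.004 d 0.1864 ang 12.75 rows 4
[0.0388,-0.0194,-0.0170,0.49,-2.83,1.39]
[0.0374,-0.0205,-0.0187,0.49,-2.83,1.39]
[0.0360,-0.0216,-0.0203,0.49,-2.83,1.39]
[0.0344,-0.0226,-0.0219,0.49,-2.83,1.39]
```

Emit:
drive_tool([
  [0.039,-0.0195,-0.017,0.5,-2.8,1.4,1],
  [0.0375,-0.0205,-0.0185,0.5,-2.8,1.4,1],
  [0.036,-0.0215,-0.0205,0.5,-2.8,1.4,1],
  [0.0345,-0.0225,-0.022,0.5,-2.8,1.4,1],
  [0,0,0,0,0,0,1],
  [0,0,0,0,0,0,1],
])

```text
t: 8.2
tcp_pos: [0.6009, 0.4012, 0.1884]
tool_rot: [0.851, 0.398, -0.31, 0.144]
force: [-0.3, -0.7, -0.3]
finger_gap: 1.001
gripper_force: 0.0
```

```bash
python3 -c "
from h import *
plan([.560,.353,.115],Rtilt(50,-40)); plan([.519,.304,.038],Rtilt(50,-40))
from h import *
D=np.loadtxt('log.txt')
f=lambda T:np.ravel([fk(r[:6],T[0])[0]-r[6:9] for r in D]); r=least_squares(f,[.25]); print(r.x, f(r.x).reshape(-1,3)[-1])
print((fk(D[-1][:6])[1].inv()*R.from_quat(D[-1][9:])).magnitude(), D[-1][:6])
"
```

```text
t 8.2 at [0.6009 0.4012 0.1884] gap 1.001 d 0.0969 ang 0.13 rows 2
[-0.0006,-0.0002,0.0484,0.01,-0.00,0.06]
[-0.0006,-0.0002,0.0484,0.01,-0.00,0.06]
t 8.2 at [0.6009 0.4012 0.1884] gap 1.001 d 0.1969 ang 0.13 rows 5
[-0.0001,-0.0001,0.0394,0.00,-0.00,0.03]
[-0.0001,-0.0001,0.0394,0.00,-0.00,0.03]
[-0.0001,-0.0001,0.0394,0.00,-0.00,0.03]
[-0.0001,-0.0001,0.0394,0.00,-0.00,0.03]
[-0.0001,-0.0001,0.0394,0.00,-0.00,0.03]
[0.28489945] [ 0.00074571 -0.00013275  0.00059212]
1.6711069443220836e-16 [ 0.52156127  1.06382416  0.61257714 -0.26189381  2.11689006  1.15665097]
```

Emit:
drive_tool([
  [0,0,0.045,0,0,0,1],
  [0,0,0.045,0,0,0,1],
  [0,0,0.04,0,0,0,1],
  [0,0,0.03,0,0,0,1],
  [0,0,0.02,0,0,0,1],
  [0,0,0.015,0,0,0,1],
  [0,0,0,0,0,0,1],
])

```text
t: 8.9
tcp_pos: [0.5204, 0.3019, 0.0435]
tool_rot: [0.853, 0.396, -0.31, 0.143]
force: [0.1, 0.8, -0.3]
finger_gap: 0.997
gripper_force: 0.0
```

Run:
```python
from h import *
plan([.519,.304,.038],Rtilt(50,-40))
S=snap('scene'); im=cv2.resize(S['image'][120:240,360:520,::-1],(800,600),interpolation=cv2.INTER_CUBIC); cv2.imwrite('pics/s3.png',cv2.convertScaleAbs(im,alpha=2))
```

```text
t 8.9 at [0.5204 0.3019 0.0435] gap 0.997 d 0.0061 ang 0.22 rows 1
[0.0041,-0.0024,0.0038,-0.17,-0.10,-0.11]
```

View pics/s3.png

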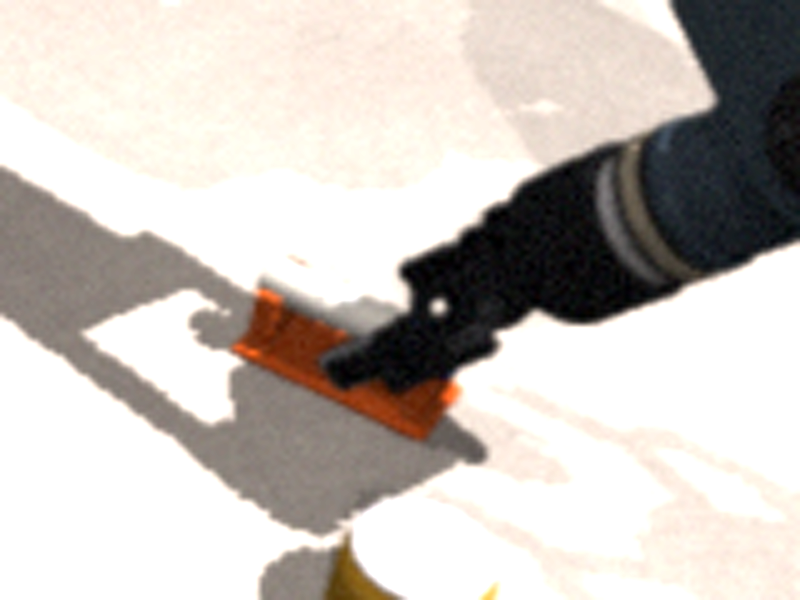

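The near finger, at crop (345,365), comes down between the two saddles beside the tube. The tin is clear below.

Emit:
drive_tool([
  [0.003,-0.002,0.004,0,0,0,1],
  [0,0,0,0,0,0,1],
  [0,0,0,0,0,0,-1],
  [0,0,0,0,0,0,-1],
  [0,0,0,0,0,0,-1],
  [0,0,0,0,0,0,-1],
  [0,0,0,0,0,0,-1],
], newtons=40)

```text
t: 9.65
tcp_pos: [0.5192, 0.3081, 0.0388]
tool_rot: [0.853, 0.397, -0.308, 0.141]
force: [-2.6, 5.2, 2.2]
finger_gap: 0.273
gripper_force: 39.4
```

```bash
python3 -c "
from h import *
s=manip.sense();print(s['force'],s['tcp_pos'])
p=s['tcp_pos']+R.from_quat(s['tool_rot']).apply([0,0,-.005]); print('grasp',p)
plan([.519,.304,.2],Rtilt(50,-40))
plan([.50,.20,.2],Rtilt(80,50),s={**s,'tcp_pos':np.array([.519,.304,.2])})
"
```

```text
[-2.59497652  5.22591046  2.19694227] [0.5192284  0.30809864 0.03875381]
grasp [0.52129238 0.31052747 0.04260618]
t 9.65 at [0.5192 0.3081 0.0388] gap 0.273 d 0.1613 ang 0.46 rows 4
[-0.0263,0.0005,-0.0305,-0.06,-0.10,0.00]
[-0.0264,0.0005,-0.0305,-0.06,-0.10,0.00]
[-0.0264,0.0006,-0.0304,-0.06,-0.10,0.00]
[-0.0265,0.0006,-0.0304,-0.06,-0.10,0.00]
t 9.65 at [0.519 0.304 0.2  ] gap 0.273 d 0.1057 ang 93.46 rows 11
[-0.0064,0.0048,0.0053,0.26,7.94,-3.02]
[-0.0073,0.0044,0.0043,0.26,7.94,-3.02]
[-0.0081,0.0040,0.0032,0.26,7.94,-3.02]
[-0.0087,0.0036,0.0021,0.26,7.94,-3.02]
[-0.0090,0.0031,0.0008,0.26,7.94,-3.02]
[-0.0092,0.0027,-0.0005,0.26,7.94,-3.02]
[-0.0092,0.0022,-0.0018,0.26,7.94,-3.02]
[-0.0090,0.0017,-0.0030,0.26,7.94,-3.02]
[-0.0085,0.0012,-0.0042,0.26,7.94,-3.02]
[-0.0079,0.0007,-0.0054,0.26,7.94,-3.02]
[-0.0071,0.0003,-0.0064,0.26,7.94,-3.02]
```

Emit:
drive_tool([
  [-0.0065,0,-0.0077,0,0,0,-1],
  [-0.0193,0,-0.023,0,0,0,-1],
  [-0.0257,0,-0.0306,0,0,0,-1],
  [-0.0257,0,-0.0306,0,0,0,-1],
  [-0.0257,0,-0.0306,0,0,0,-1],
  [0,0,0,0,0,0,-1],
])

```text
t: 10.25
tcp_pos: [0.5229, 0.3064, 0.2054]
tool_rot: [0.855, 0.397, -0.301, 0.144]
force: [0.6, 0.2, -0.4]
finger_gap: 0.266
gripper_force: 39.4
```

```bash
python3 -c "
from h import *
plan([.49,.16,.2],Rtilt(80,50))
"
```

```text
t 10.25 at [0.5229 0.3064 0.2054] gap 0.266 d 0.1502 ang 93.02 rows 11
[-0.0091,0.0063,0.0080,0.33,7.90,-3.00]
[-0.0104,0.0058,0.0067,0.33,7.90,-3.00]
[-0.0115,0.0053,0.0051,0.33,7.90,-3.00]
[-0.0124,0.0047,0.0034,0.33,7.90,-3.00]
[-0.0129,0.0040,0.0017,0.33,7.90,-3.00]
[-0.0132,0.0033,-0.0002,0.33,7.90,-3.00]
[-0.0132,0.0026,-0.0020,0.33,7.90,-3.00]
[-0.0130,0.0019,-0.0038,0.33,7.90,-3.00]
[-0.0124,0.0012,-0.0056,0.33,7.90,-3.00]
[-0.0116,0.0006,-0.0073,0.33,7.90,-3.00]
[-0.0105,-0.0001,-0.0088,0.33,7.90,-3.00]
```

Emit:
drive_tool([
  [-0.009,0.006,0.008,0.3,7.9,-3,-1],
  [-0.0105,0.006,0.0065,0.3,7.9,-3,-1],
  [-0.0115,0.005,0.005,0.3,7.9,-3,-1],
  [-0.0125,0.0045,0.0035,0.3,7.9,-3,-1],
  [-0.013,0.004,0.0015,0.3,7.9,-3,-1],
  [-0.013,0.0035,0,0.3,7.9,-3,-1],
  [-0.013,0.0025,-0.002,0.3,7.9,-3,-1],
  [-0.013,0.002,-0.004,0.3,7.9,-3,-1],
  [-0.0125,0.001,-0.0055,0.3,7.9,-3,-1],
  [-0.0115,0.0005,-0.0075,0.3,7.9,-3,-1],
])

```text
t: 11.25
tcp_pos: [0.4892, 0.1837, 0.1959]
tool_rot: [0.756, 0.578, 0.217, -0.216]
force: [-0.3, -0.5, -1.5]
finger_gap: 0.267
gripper_force: 39.4
```

```bash
python3 -c "
from h import *
plan([.48,.14,.15],Rtilt(80,50))
"
```

```text
t 11.25 at [0.4892 0.1837 0.1959] gap 0.267 d 0.064 ang 15.5 rows 2
[-0.0314,0.0025,0.0056,-0.28,7.20,-2.86]
[-0.0320,0.0009,0.0017,-0.28,7.20,-2.86]
```

Emit:
drive_tool([
  [-0.016,0.002,0.004,0,4,-1.5,-1],
  [-0.016,0.001,0.002,0,4,-1.5,-1],
  [-0.016,0.001,0.001,0,4,-1.5,-1],
  [-0.016,0,0.001,0,2.5,-1.2,-1],
  [0,0,0,0,0,0,-1],
  [0,0,0,0,0,0,-1],
])

```text
t: 11.85
tcp_pos: [0.4818, 0.1419, 0.1467]
tool_rot: [0.695, 0.582, 0.319, -0.276]
force: [-0.9, -0.1, -1.1]
finger_gap: 0.265
gripper_force: 39.4
```

Run:
```python
from h import *
plan([.48,.14,.15],Rtilt(80,50))
s=manip.sense(); Rt=R.from_quat(s['tool_rot']); ax=Rt.apply(R.from_euler('y',-50,degrees=True).apply([1,0,0])); print('pred axis',ax)
g=s['tcp_pos']-.005*Rt.apply([0,0,1])
S=snap('scene'); im=cv2.resize(S['image'][90:240,300:500,::-1],(800,600),interpolation=cv2.INTER_CUBIC); cv2.imwrite('pics/s4.png',cv2.convertScaleAbs(im,alpha=2))
P=world(S); hsv=cv2.cvtColor(S['image'],cv2.COLOR_RGB2HSV)
near=(np.linalg.norm(P-g,axis=-1)<.1)
b=near&(hsv[...,0]>105)&(hsv[...,0]<128)&(hsv[...,1]>150); print('blue',b.sum(),P[b].mean(0))
w=near&(hsv[...,2]>70)&(hsv[...,1]<60)&(np.hypot(*(P[...,:2]-g[:2]).transpose(2,0,1))<.04); v,u=np.nonzero(w);print('white',w.sum(),P[w].mean(0),'zrange',P[w][:,2].min(),P[w][:,2].max(),u.mean(),v.mean())
for a in np.arange(P[w][:,2].min(),P[w][:,2].max(),.01):
    q=P[w]; q=q[(q[:,2]>=a)&(q[:,2]<a+.01)]; print(len(q),q.mean(0).round(4) if len(q) else '')
```

```text
t 11.85 at [0.4818 0.1419 0.1467] gap 0.265 d 0.0043 ang 0.72 rows 1
[0.0011,-0.0015,-0.0038,-0.60,0.08,-0.40]
pred axis [ 0.17018262  0.98541157 -0.0013798 ]
blue 110 [0.48910533 0.13703798 0.18006235]
white 101 [0.48975857 0.1445667  0.11824564] zrange 0.07739652171010414 0.18823033942702527 374.71287128712873 154.20792079207922
12 [0.4915 0.1405 0.0827]
19 [0.4899 0.1418 0.0913]
18 [0.4918 0.1437 0.1018]
16 [0.4903 0.142  0.1133]
5 [0.492  0.1459 0.1199]
2 [0.5027 0.1478 0.1339]
5 [0.4912 0.1566 0.1427]
9 [0.4902 0.1543 0.1508]
4 [0.4946 0.1397 0.164 ]
4 [0.4815 0.1465 0.1738]
6 [0.4743 0.145  0.182 ]
1 [0.4775 0.1508 0.1882]
```

View pics/s4.png

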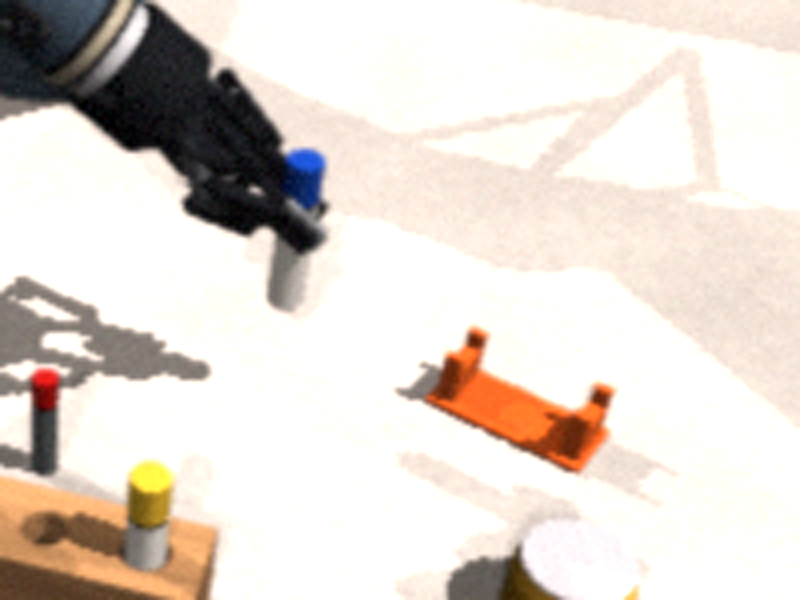

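The refill is held nearly upright, blue cap at crop (305,175) and foot at (287,300), over bare counter and clear of the rack and rest. Lowering.

Emit:
drive_tool([
  [-0.023,0,0.0193,-0.6,0,-0.4,-1],
  [-0.0191,0,0.0161,0,0,0,-1],
  [-0.0115,0,0.0096,0,0,0,-1],
  [-0.0015,0,0.0013,0,0,0,-1],
  [0,0,0,0,0,0,-1],
  [0,0,0,0,0,0,-1],
])

```text
t: 12.5
tcp_pos: [0.4819, 0.1426, 0.0759]
tool_rot: [0.693, 0.584, 0.324, -0.27]
force: [0.3, -0.2, -1.3]
finger_gap: 0.266
gripper_force: 39.4
```

Run:
```python
from h import *
s=manip.sense(); Rt=R.from_quat(s['tool_rot']); ax=Rt.apply(R.from_euler('y',40,degrees=True).apply([1,0,0])); print('pred axis',ax)
g=s['tcp_pos']-.005*Rt.apply([0,0,1]); print('foot',g-.068*ax, s['force'],s['q'])
S=snap('scene');P=world(S);hsv=cv2.cvtColor(S['image'],cv2.COLOR_RGB2HSV)
c=np.hypot(*(P[...,:2]-g[:2]).transpose(2,0,1))<.03
w=c&(hsv[...,1]<60)&(P[...,2]>-.01)&(P[...,2]<.07)
b=c&(hsv[...,0]>105)&(hsv[...,0]<128)&(hsv[...,1]>150)
print('blue',b.sum(),P[b].mean(0).round(4),np.sort(P[b][:,2])[[0,-5]])
```

```text
pred axis [-0.00339159  0.00185174  0.99999253]
foot [0.48146608 0.13872067 0.01116122] [ 0.30646019 -0.19428624 -1.31924327] [-0.40663287  0.84176174  2.02323835  1.13776224  0.96257115 -1.24571665]
blue 95 [0.4882 0.1388 0.1077] [0.07407518 0.11852462]
```

Emit:
drive_tool([
  [-0.0046,0,0.0039,0,0,0,-1],
  [-0.0015,0,0.0013,0,0,0,-1],
  [0,0,0,0,0,0,-1],
])

```text
t: 12.85
tcp_pos: [0.482, 0.1422, 0.0672]
tool_rot: [0.694, 0.583, 0.324, -0.271]
force: [-0.1, -1.6, 3.8]
finger_gap: 0.27
gripper_force: 39.8
```

Emit:
drive_tool([
  [-0.0008,0,0.0006,0,0,0,-1],
  [0,0,0,0,0,0,-1],
])

```text
t: 13.05
tcp_pos: [0.482, 0.1424, 0.0672]
tool_rot: [0.694, 0.583, 0.325, -0.271]
force: [-0.3, -2.7, 9.4]
finger_gap: 0.27
gripper_force: 40.2
```

Emit:
drive_tool([
  [0,0,0,0,0,0,-0.4],
  [0,0,0,0,0,0,-0.3],
  [0,0,0,0,0,0,0],
  [0,0,0,0,0,0,0.6],
  [0,0,0,0,0,0,1],
  [0,0,0,0,0,0,1],
  [0,0,0,0,0,0,1],
  [0,0,0,0,0,0,1],
])

```text
t: 13.85
tcp_pos: [0.4816, 0.1422, 0.0658]
tool_rot: [0.694, 0.583, 0.324, -0.271]
force: [-0.3, 0.7, 0.1]
finger_gap: 1.0
gripper_force: 0.0
```

Run:
```python
from h import *
s=log(); print(s['tcp_pos'],s['finger_gap'])
S=snap('scene');P=world(S);hsv=cv2.cvtColor(S['image'],cv2.COLOR_RGB2HSV)
c=np.hypot(P[...,0]-.4815,P[...,1]-.1387)<.04
b=c&(hsv[...,0]>105)&(hsv[...,0]<128)&(hsv[...,1]>150)
print('blue',b.sum(),P[b].mean(0).round(4),np.sort(P[b][:,2])[[0,-5]])
im=cv2.resize(S['image'][110:220,310:450,::-1],(763,600),interpolation=cv2.INTER_CUBIC); cv2.imwrite('pics/s5.png',cv2.convertScaleAbs(im,alpha=1.8))
```

```text
[0.48164463 0.1421628  0.06578321] 0.9998605665620184
blue 90 [0.4897 0.1376 0.1006] [0.08030473 0.10993393]
```

View pics/s5.png

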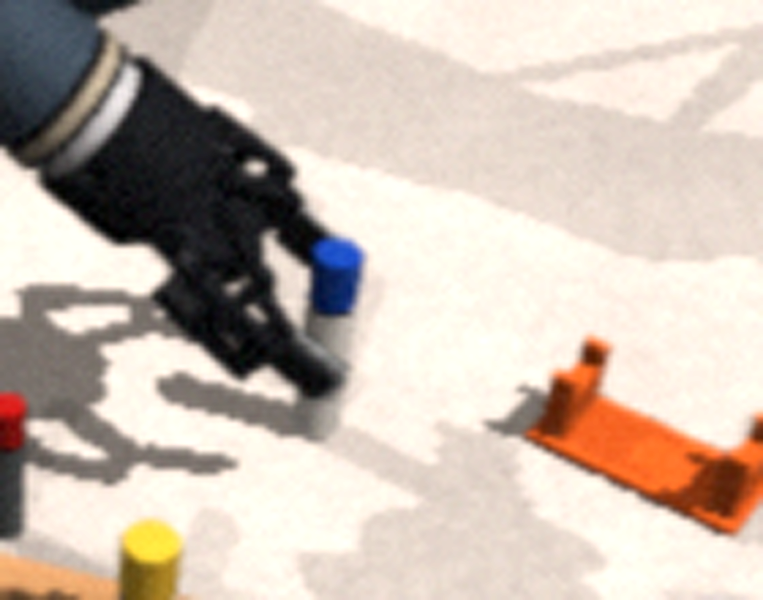

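The refill stands by itself on the counter, cap at crop (337,260) and foot at (320,430), with the fingers open around it. Backing off along the tool axis.

Emit:
drive_tool([
  [0,0,-0.02,0,0,0,1],
  [0,0,-0.04,0,0,0,1],
  [0,0,-0.045,0,0,0,1],
  [0,0,-0.045,0,0,0,1],
  [0,0,-0.04,0,0,0,1],
  [0,0,0,0,0,0,1],
])

```text
t: 14.5
tcp_pos: [0.4584, -0.0055, 0.19]
tool_rot: [0.695, 0.584, 0.325, -0.266]
force: [0.1, -0.6, 0.1]
finger_gap: 0.999
gripper_force: 0.0
```

Run:
```python
from h import *
for n in('scene','top'):
    S=snap(n);P=world(S);hsv=cv2.cvtColor(S['image'],cv2.COLOR_RGB2HSV)
    c=np.hypot(P[...,0]-.4815,P[...,1]-.1387)<.04
    b=c&(P[...,2]>.104)&(P[...,2]<.12)&(hsv[...,0]>105)&(hsv[...,0]<128)
    print(n,'cap top',b.sum(),P[b].mean(0).round(4),((P[b].min(0)+P[b].max(0))/2).round(4))
    for a in range(20,100,20):
        q=P[c&(P[...,2]>a/1e3)&(P[...,2]<a/1e3+.02)]; print(len(q),q.mean(0).round(4))
plan([.4815,.1390,.22],Rdown(-19.9))
```

```text
scene cap top 53 [0.4856 0.1399 0.1083] [0.4834 0.1403 0.1077]
50 [0.4913 0.1392 0.0305]
50 [0.4915 0.1386 0.0504]
58 [0.4908 0.1388 0.0701]
55 [0.4909 0.1385 0.0904]
top cap top 68 [0.4832 0.1372 0.1092] [0.4833 0.1375 0.1089]
8 [0.4787 0.1294 0.0289]
6 [0.4831 0.1282 0.0488]
6 [0.4802 0.1277 0.0654]
10 [0.4804 0.1287 0.0887]
t 14.6 at [ 0.4564 -0.0016  0.1884] gap 0.998 d 0.1463 ang 50.82 rows 6
[0.0194,0.0001,0.0148,-0.69,-8.30,1.55]
[0.0213,-0.0007,0.0119,-0.69,-8.30,1.55]
[0.0227,-0.0014,0.0086,-0.69,-8.30,1.55]
[0.0237,-0.0021,0.0053,-0.69,-8.30,1.55]
[0.0242,-0.0028,0.0018,-0.69,-8.30,1.55]
[0.0241,-0.0034,-0.0018,-0.69,-8.30,1.55]
```

Emit:
drive_tool([
  [0.019,0,0.0148,-0.7,-8.3,1.5,1],
  [0.0215,-0.0007,0.012,-0.7,-8.3,1.5,1],
  [0.023,-0.0015,0.0085,-0.7,-8.3,1.5,1],
  [0.024,-0.002,0.005,-0.7,-8.3,1.5,1],
  [0.024,-0.003,0.002,-0.7,-8.3,1.6,1],
  [0.024,-0.003,-0.002,-0.7,-8.3,1.6,1],
  [0,0,0,0,0,0,1],
  [0,0,0,0,0,0,1],
])

```text
t: 15.4
tcp_pos: [0.4729, 0.1221, 0.2145]
tool_rot: [0.807, 0.588, 0.038, -0.046]
force: [-0.7, -0.1, 0.4]
finger_gap: 0.996
gripper_force: 0.0
```

```bash
python3 -c "
from h import *
plan([.484,.139,.16],Rdown(-19.9)); plan([.484,.139,.085],Rdown(-19.9),1)"
```

```text
t 15.4 at [0.4729 0.1221 0.2145] gap 0.996 d 0.0581 ang 7.12 rows 2
[0.0065,0.0035,0.0281,-0.92,-3.29,1.01]
[0.0082,0.0029,0.0277,-0.92,-3.29,1.01]
t 15.4 at [0.4729 0.1221 0.2145] gap 0.996 d 0.1311 ang 7.12 rows 1
[0.0044,0.0093,0.1307,-1.84,-6.57,2.02]
```

Emit:
drive_tool([
  [0.0065,0.0035,0.02,-0.9,-3.3,1,1],
  [0.0085,0.003,0.02,-0.9,-3.3,1,1],
  [0,0,0,0,0,0,1],
  [0,0,0,0,0,0,1],
])

```text
t: 15.8
tcp_pos: [0.4848, 0.1346, 0.1758]
tool_rot: [0.82, 0.572, -0.001, -0.0]
force: [0.4, -0.4, -0.1]
finger_gap: 0.999
gripper_force: 0.0
```

```bash
python3 -c "
from h import *
plan([.484,.139,.085],Rdown(-19.9),1); print(manip.sense()['q'])"
```

```text
t 15.8 at [0.4848 0.1346 0.1758] gap 0.999 d 0.0909 ang 0.34 rows 1
[0.0039,-0.0021,0.0908,-0.10,0.06,-0.32]
[ 4.86084967e-02  4.69368910e-01  1.80362976e+00 -3.88954650e-04
  8.70547353e-01  4.01702357e-01]
```

Emit:
drive_tool([
  [0.004,-0.002,0,0,0,-0.3,1],
  [0,0,0.02,0,0,0,1],
  [0,0,0.03,0,0,0,1],
  [0,0,0.025,0,0,0,1],
  [0,0,0.01,0,0,0,1],
  [0,0,0,0,0,0,1],
  [0,0,0,0,0,0,1],
])

```text
t: 16.5
tcp_pos: [0.4865, 0.1395, 0.093]
tool_rot: [0.819, 0.574, 0.001, 0.002]
force: [-1.4, -0.2, 0.3]
finger_gap: 0.996
gripper_force: 0.0
```

```bash
python3 -c "
from h import *
plan([.484,.139,.09],Rdown(-19.9),1)"
```

```text
t 16.5 at [0.4865 0.1395 0.093 ] gap 0.996 d 0.0039 ang 0.23 rows 1
[-0.0013,-0.0022,0.0029,0.22,-0.02,-0.05]
```

Emit:
drive_tool([
  [-0.001,-0.002,0.002,0,0,0,1],
  [0,0,0,0,0,0,1],
  [0,0,0,0,0,0,-1],
  [0,0,0,0,0,0,-1],
  [0,0,0,0,0,0,-1],
  [0,0,0,0,0,0,-1],
  [0,0,0,0,0,0,-1],
], newtons=35)

```text
t: 17.2
tcp_pos: [0.4836, 0.1396, 0.0902]
tool_rot: [0.819, 0.574, 0.001, 0.001]
force: [-0.6, -0.5, 1.3]
finger_gap: 0.271
gripper_force: 34.2
```

Emit:
drive_tool([
  [0,0,-0.005,0,0,0,-1],
  [0,0,-0.02,0,0,0,-1],
  [0,0,-0.035,0,0,0,-1],
  [0,0,-0.04,0,0,0,-1],
  [0,0,-0.03,0,0,0,-1],
  [0,0,0,0,0,0,-1],
  [0,0,0,0,0,0,-1],
])

```text
t: 17.9
tcp_pos: [0.4832, 0.1397, 0.2207]
tool_rot: [0.819, 0.574, 0.001, 0.002]
force: [-0.6, -0.2, -0.8]
finger_gap: 0.271
gripper_force: 34.4
```

```bash
cat >> h.py <<'E'
def body():
    s=manip.sense(); c0=s['tcp_pos']
    for n in('scene','top'):
        S=snap(n);P=world(S);hsv=cv2.cvtColor(S['image'],cv2.COLOR_RGB2HSV)
        w=(np.hypot(P[...,0]-c0[0],P[...,1]-c0[1])<.03)&(hsv[...,1]<70)&(hsv[...,2]>60)&(P[...,2]>c0[2]-.095)&(P[...,2]<c0[2]-.015)
        q=P[w]; z=q[:,2]
        for a in np.arange(c0[2]-.09,c0[2]-.02,.015):
            k=q[(z>=a)&(z<a+.015)]
            if len(k): print(n,len(k),k.mean(0).round(4))
E
python3 - <<'E'
from h import *
print(np.mean([manip.sense()['tcp_pos'] for _ in range(5)],0)); body()
plan([.658,-.0195,.23],Rdown(-19.9))
E
```

```text
[0.4832234  0.13971629 0.22068791]
scene 36 [0.4921 0.14   0.1385]
scene 33 [0.4926 0.1412 0.1537]
scene 35 [0.4928 0.141  0.1679]
scene 40 [0.4923 0.1409 0.1832]
scene 17 [0.494  0.1432 0.1956]
t 18.0 at [0.4822 0.1396 0.219 ] gap 0.27 d 0.2374 ang 0.09 rows 5
[-0.0179,0.0439,-0.0022,0.00,0.02,-0.00]
[-0.0179,0.0439,-0.0022,0.00,0.02,-0.00]
[-0.0179,0.0439,-0.0022,0.00,0.02,-0.00]
[-0.0179,0.0439,-0.0022,0.00,0.02,-0.00]
[-0.0179,0.0439,-0.0022,0.00,0.02,-0.00]
```

Emit:
drive_tool([
  [-0.015,0.036,-0.002,0,0,0,-1],
  [-0.018,0.044,-0.002,0,0,0,-1],
  [-0.018,0.044,-0.002,0,0,0,-1],
  [-0.018,0.044,0,0,0,0,-1],
  [-0.0125,0.031,0,0,0,0,-1],
  [-0.008,0.02,0,0,0,0,-1],
  [0,0,0,0,0,0,-1],
  [0,0,0,0,0,0,-1],
  [0,0,0,0,0,0,-1],
])

```text
t: 18.9
tcp_pos: [0.657, -0.018, 0.2253]
tool_rot: [0.818, 0.575, -0.001, -0.0]
force: [0.4, 0.9, -0.6]
finger_gap: 0.27
gripper_force: 34.5
```

Run:
```python
from h import *
print(manip.sense()['tcp_pos']); body(); print(manip.sense()['tcp_pos'])
plan([.658,-.0195,.155],Rdown(-19.9),1)
S=dict(np.load('scene.npz')); im=cv2.resize(S['image'][130:250,240:400,::-1],(800,600),interpolation=cv2.INTER_CUBIC); cv2.imwrite('pics/s6.png',cv2.convertScaleAbs(im,alpha=1.8))
```

```text
[ 0.657048   -0.01795177  0.22532041]
scene 41 [ 0.6655 -0.0162  0.1434]
scene 50 [ 0.666  -0.0173  0.1576]
scene 52 [ 0.6663 -0.0172  0.1728]
scene 55 [ 0.6659 -0.0155  0.1883]
scene 28 [ 0.6653 -0.013   0.2007]
top 1 [ 0.649  -0.0276  0.158 ]
top 1 [ 0.6483 -0.0272  0.1741]
[ 0.6575682  -0.01781962  0.22628988]
t 19.0 at [ 0.6576 -0.0178  0.2263] gap 0.264 d 0.0713 ang 0.08 rows 1
[-0.0014,0.0009,0.0713,0.05,0.03,0.06]
```

View pics/s6.png

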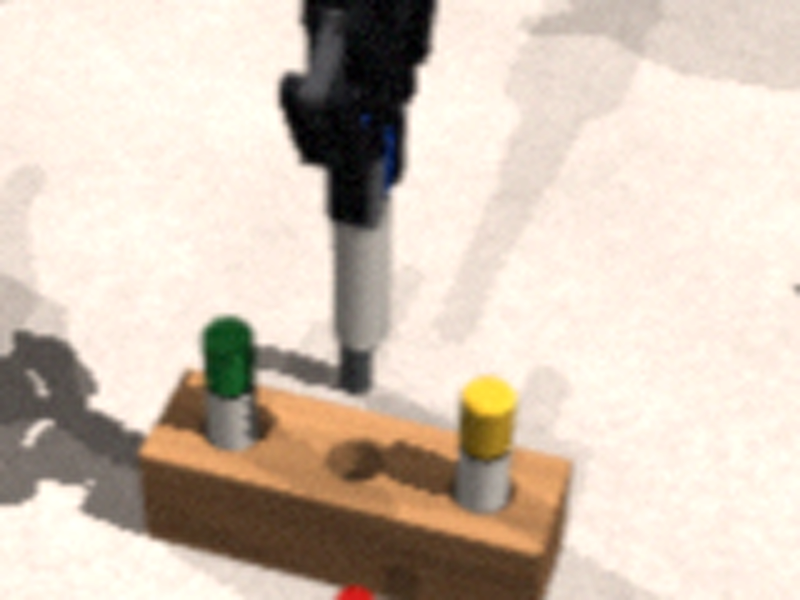

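The refill hangs upright at crop (361,330) above the free hole at crop (355,461). It needs about 2 mm along -x of the tool. Descending to just above the mouth, then slowly in.

Emit:
drive_tool([
  [-0.002,0,0.02,0,0,0,-1],
  [0,0,0.025,0,0,0,-1],
  [0,0,0.018,0,0,0,-1],
  [0,0,0.006,0,0,0,-1],
  [0,0,0,0,0,0,-1],
  [0,0,0,0,0,0,-1],
])

```text
t: 19.6
tcp_pos: [0.6588, -0.0208, 0.1588]
tool_rot: [0.819, 0.574, 0.001, 0.002]
force: [-0.5, -0.0, -1.3]
finger_gap: 0.273
gripper_force: 34.5
```

Run:
```python
from h import *
print(manip.sense()['tcp_pos'],manip.sense()['force']); body()
plan([.658,-.0195,.145],Rdown(-19.9),1)
```

```text
[ 0.65876351 -0.02075917  0.15878568] [-0.53703533 -0.02969608 -1.31396939]
scene 34 [ 0.6685 -0.0191  0.0769]
scene 46 [ 0.6676 -0.0195  0.0913]
scene 49 [ 0.6673 -0.0191  0.106 ]
scene 46 [ 0.6677 -0.0186  0.1212]
scene 26 [ 0.667  -0.0157  0.1339]
t 19.7 at [ 0.6591 -0.021   0.1592] gap 0.269 d 0.0143 ang 0.31 rows 1
[0.0010,-0.0016,0.0142,0.31,0.00,0.00]
```

Emit:
drive_tool([
  [-0.0005,-0.0014,0,0,0,0,-1],
  [0,0,0.005,0,0,0,-1],
  [0,0,0.005,0,0,0,-1],
  [0,0,0.004,0,0,0,-1],
  [0,0,0.004,0,0,0,-1],
  [0,0,0,0,0,0,-1],
])

```text
t: 20.3
tcp_pos: [0.6563, -0.021, 0.1387]
tool_rot: [0.819, 0.574, 0.0, 0.001]
force: [-0.0, 0.3, -1.5]
finger_gap: 0.271
gripper_force: 34.5
```

Emit:
drive_tool([
  [0,0,0.005,0,0,0,-1],
  [0,0,0.006,0,0,0,-1],
  [0,0,0.006,0,0,0,-1],
  [0,0,0,0,0,0,-1],
])

```text
t: 20.7
tcp_pos: [0.6561, -0.0209, 0.1214]
tool_rot: [0.819, 0.574, -0.0, 0.0]
force: [0.5, 0.4, -0.8]
finger_gap: 0.266
gripper_force: 34.5
```

Now 26 mm deep with no contact force. Continuing to the floor, which should come at TCP z of about 0.098.

Emit:
drive_tool([
  [0,0,0.007,0,0,0,-1],
  [0,0,0.007,0,0,0,-1],
  [0,0,0.005,0,0,0,-1],
  [0,0,0.002,0,0,0,-1],
  [0,0,0,0,0,0,-1],
  [0,0,0,0,0,0,-1],
])

```text
t: 21.3
tcp_pos: [0.657, -0.0211, 0.1018]
tool_rot: [0.819, 0.574, 0.001, 0.001]
force: [-0.4, 0.4, -0.1]
finger_gap: 0.273
gripper_force: 34.5
```

Emit:
drive_tool([
  [0,0,0.002,0,0,0,-1],
  [0,0,0.001,0,0,0,-1],
  [0,0,0,0,0,0,-1],
  [0,0,0,0,0,0,-1],
])

```text
t: 21.7
tcp_pos: [0.6569, -0.0211, 0.0988]
tool_rot: [0.819, 0.574, 0.001, 0.001]
force: [0.1, -0.1, -1.2]
finger_gap: 0.269
gripper_force: 34.6
```

Emit:
drive_tool([
  [0,0,0.001,0,0,0,-1],
  [0,0,0.001,0,0,0,-1],
  [0,0,0,0,0,0,-1],
])

```text
t: 22.0
tcp_pos: [0.6572, -0.0211, 0.0982]
tool_rot: [0.819, 0.574, 0.001, 0.002]
force: [-2.0, 0.7, 6.3]
finger_gap: 0.268
gripper_force: 35.5
```

Contact with the floor at 6 N, at the expected height. Releasing and rising.

Emit:
drive_tool([
  [0,0,0,0,0,0,-0.35],
  [0,0,0,0,0,0,-0.1],
  [0,0,0,0,0,0,0.3],
  [0,0,0,0,0,0,0.3],
  [0,0,0,0,0,0,0.3],
  [0,0,-0.02,0,0,0,0.3],
  [0,0,-0.04,0,0,0,0.3],
  [0,0,-0.045,0,0,0,0.3],
  [0,0,-0.045,0,0,0,0.3],
  [0,0,0,0,0,0,0.3],
])

```text
t: 23.0
tcp_pos: [0.6608, -0.0216, 0.2547]
tool_rot: [0.819, 0.574, 0.006, 0.007]
force: [1.0, -0.3, 0.6]
finger_gap: 0.65
gripper_force: 0.0
```

Emit:
drive_tool([
  [-0.01,-0.04,-0.02,0,0,0,0.3],
  [-0.01,-0.045,0,0,0,0,0.3],
  [0,-0.045,0,0,0,0,0.3],
  [0,-0.04,0,0,0,0,0.3],
  [0,0,0,0,0,0,0.3],
  [0,0,0,0,0,0,0.3],
])

```text
t: 23.6
tcp_pos: [0.4894, 0.0185, 0.2663]
tool_rot: [0.819, 0.574, 0.001, 0.002]
force: [0.2, -0.9, -0.7]
finger_gap: 0.65
gripper_force: 0.0
```

Run:
```python
from h import *
for n in('top','scene'):
    S=snap(n); P=world(S)
    for nm,c in(('yel',(.677,.036)),('refill',(.657,-.02)),('grn',(.637,-.076)),('spent',(.5,-.246))):
        m=(np.hypot(P[...,0]-c[0],P[...,1]-c[1])<.02)&(P[...,2]>.108)&(P[...,2]<.13)
        p=P[m]; print(n,nm,m.sum(),p.mean(0).round(4),p[:,2].max().round(4))
im=cv2.resize(S['image'][110:290,160:480,::-1],(800,450),interpolation=cv2.INTER_CUBIC); cv2.imwrite('pics/s7.png',cv2.convertScaleAbs(im,alpha=1.8))
```

```text
top yel 73 [0.676  0.0338 0.1171] 0.122
top refill 70 [ 0.6565 -0.0231  0.1176] 0.1237
top grn 68 [ 0.6361 -0.0777  0.1169] 0.1244
top spent 72 [ 0.4997 -0.2488  0.113 ] 0.1187
scene yel 96 [0.6798 0.0371 0.1155] 0.1187
scene refill 91 [ 0.6596 -0.0202  0.1155] 0.1183
scene grn 85 [ 0.6392 -0.0756  0.1155] 0.1193
scene spent 56 [ 0.5019 -0.2463  0.1123] 0.1153
```

View pics/s7.png

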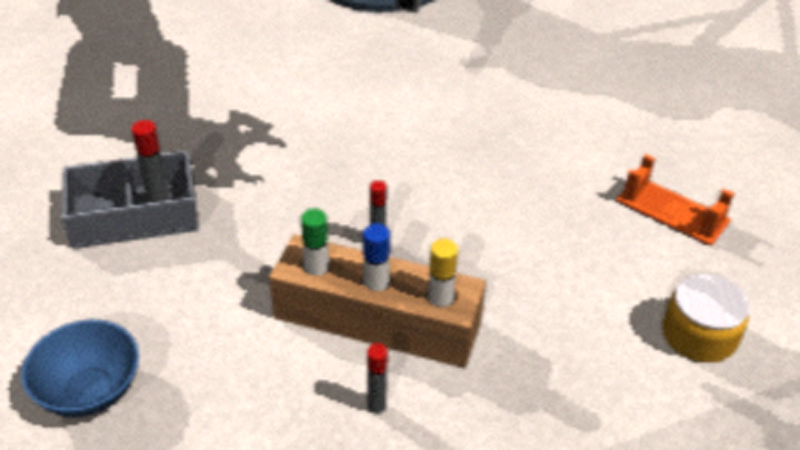

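The refill stands fully home in the middle hole (cap at crop (376,243), top level with its neighbours). The spent tube is upright in the crate pocket at (148,140), everything else is in place and the arm is clear.

```bash
python3 -c "
from station import manip
print(manip.sign_off())"
```

```text
the job is handed in; nothing more can be done
None
```

The job is handed in at about 24 s on the robot's clock: the spent tube stands upright in a crate pocket, the refill was stood on the counter and is now fully home cap up in the middle rack hole, and the pictures show the other tubes, tin and dish in place; the sign-off returned no verdict.

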